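# Open the stuck green onyx jar on the stone stall

## Robot

A 7-joint arm with a two-finger parallel gripper is mounted at the origin on the work surface. World frame = base frame: x ahead of the robot, y to its left, z up, the work surface at z = 0. Lengths are in m, angles in rad, forces in N, time in s.
With the tool pointing down it reaches from about 0.375 to 0.925 m from the base axis. Payload 3.1 kg.
Tool frame: the origin (TCP) lies between the finger pads; the fingertips stand 19 mm ahead of it and the grasp point (between the pads) is the TCP; z points along the fingers, y is the line along which they close (so a half turn about z gives the same grasp; the last joint's range is limited). The gripper opens to 85 mm and grips with 20 to 120 N. Pads are 22 mm wide; open, the fingers measure 114 mm over their backs; the gripper's body (76 mm by 85 mm) begins 54 mm behind the grasp point. The pads swing forward as they close: fully open they stand 13 mm farther back than shut.
Start: joints at [-1.305, 0.383, 0.044, 1.598, -0.018, 1.161, -0.05], TCP at [0.231, 0.607, 0.25] pointing down, gripper open.
Joint ranges: [-2.61, 2.61], [-0.41, 2.15], [-1.48, 1.57], [0, 2.5], [-1.57, 4.71], [0.05, 1.97], [-2.85, 2.85]. Speed limits (rad/s): [2.79, 2.79, 3.14, 3.14, 3.14, 3.14, 3.14].

## Interface

Orientations are given as a unit quaternion [x, y, z, w].
In Python, from bench import move_ptp, movel, move_j, move_gripper, pause, inverse_kinematics, read_camera, camera_params, MotionError, sign_off, look_for, tip_of, read_time_s, read_qpos, read_joint_vel, read_effort, read_eef_pos, read_tcp_rot, read_ft_force, read_ft_torque, read_finger_gap, read_grasp_force gives the robot as it stands. Calls block until the motion is done:
- move_ptp(position, orientation): joint-space move of the TCP to a pose.
- movel(position, orientation=None, speed=0.15): straight line of the TCP; orientation=None keeps the orientation; speed is the mean speed in m/s.
- move_j(angles): joint-space move.
- move_gripper(opening, effort=None): finger opening in m; effort is the grip in N (None keeps the last); returns when the fingers have stopped.
- pause(seconds).
- inverse_kinematics(position, orientation): joint angles nearest the present ones, or None.
- read_camera(name): name is "scene" or "top"; returns the picture (480x640x3 uint8, red, green, blue); there is no depth.
- camera_params(name): a dict with "K" (3x3 intrinsics, pixels), "camera_from_world" (4x4, takes a point from world to camera coordinates). Camera axes: x right, y down, z forward; pixel columns grow to the right and rows downward; lengths in m; the calibration is good to about 2 mm. A picture is of the moment at which its call begins. camera_params takes no time and is no camera call.
A pose or a line that the arm cannot do raises MotionError and nothing moves.
- sign_off(): hands the job in; it is judged then, once.
Trained networks look in the newest picture that a camera, given by its name, has taken for a name from the list of things; names that differ only in an ending like _2 or _b are one class to them, and where a whole thing is asked for, a point or a joint stands for the part that bears it (a point fixed in the world has none). Each returns a list of dicts, best first, with "confidence" (0 to 1); they miss things now and then, are a little off and sometimes report something else, mostly with a low value. They report only what shows in the picture. A call takes as long as a camera call. They do not tell look-alikes from the thing itself.
- look_for(camera, name): "at" ([column, row] in pixels, amid what is visible of it).
- tip_of(camera, name): "at" ([column, row] in pixels: a listed point, or the origin of a listed thing).
Readings, each from a call of its own:
- read_time_s(): time.
- read_qpos(): joint angles.
- read_joint_vel(): joint speeds.
- read_effort(): joint torques, N m.
- read_eef_pos(): TCP position.
- read_tcp_rot(): TCP orientation.
- read_ft_force(): force on the tool from outside, world axes, zero at the start.
- read_ft_torque(): the same for the moment, N m.
- read_finger_gap(): finger opening in m.
- read_grasp_force(): force on a finger pad.
Only numpy, scipy, OpenCV 4.12 (cv2) and the standard library are available. Lean on these libraries where they do the work, as an engineer would, in place of code of your own. Each camera call takes 0.05 s, during which the arm holds its last target. There are 200 camera calls.

## Task

The stopper of the green onyx jar is stuck in its tapered neck. Twist it about an eighth of a turn in its seat to break it free, then pull it straight out and stand it upright, fin up, in the round wooden rest, its flange flat on the rest's rim, and let go. Leave the amber jar closed, its stopper where it is.

Things in the scene. Friction and masses are not known exactly. Their poses are not given: they have to be found in the camera images.
- stopper_green: Stone stopper, 0.17 kg: green fin to grip (42 mm along its x axis, 13 thick along y, at heights 8 to 44 mm); dark green flange, 62 mm wide, 8 thick, lying on the jar's rim; below, a cream taper plug 24 long, 42 mm wide narrowing to 35, and a tongue 30 by 5 mm down to -44 mm. Origin: on the axis at the flange's underside, z up through the fin. Twist before pulling.
- jar_green: Green onyx jar with two dark bands, 88 mm wide, 110 high, fixed to the table. Neck 68 mm wide, conical bore 44 mm wide at the rim. Origin: centre of its underside, z up, rim at 110 mm. The fin starts along its x axis. The stopper is released once turned over 25 degrees from there, either way (friction 0.1 N m); turned 30 to 90 degrees it lifts straight out freely.
- rest: Stopper rest: upright plain ring of dark wood, fixed, 80 mm wide, 52 high, 50 mm bore right through. Origin: centre of its underside, z up, rim at 52 mm. Plug and tongue hang in the bore (the tongue enters up to 10 mm off-centre), the flange lies on the rim: the stopper's origin is then 52 mm above the rest's.
- stopper_amber: Stopper of the amber (orange-brown) onyx jar, same shape, size, origin and axes as the green one, with amber fin and brown flange; sits in its own jar and stays there.
Not all that is in view belongs to the job. What is shaped like the stopper_green but blue or yellow is not meant. What is shaped like the rest but red is not meant.

How it is judged:
By the outcome, as a careful person would: the job done as asked, in the order asked, and still so for the second after the job is handed in, with the robot touching nothing.
It also fails if it takes over 48 s, if anything falls off the work surface, if the arm or the gripper's body presses on something with over 40 N, if the wrist force passes 120 N, or if a joint passes its speed limit or range.

## Working session

There is one attempt and no reset: what is moved stays moved. The work goes in short steps, each a Python script; the robot and the scene stay as the last script left them, time stands still between calls to the robot, and variables do not carry over. Pictures are saved under pics/ and viewed, at most 10 in all, crops included, and the job is handed in when it is done.

```bash
mkdir -p pics; ls; python3 - <<'E'
from bench import *
import cv2
for c in("scene","top"):
    im=read_camera(c); cv2.imwrite(f"pics/{c}0.png",im[:,:,::-1])
    p=camera_params(c); print(c,p["K"],p["camera_from_world"])
    for n in("stopper_green","jar_green","rest","stopper_amber"):
        print(n,[([round(float(v)) for v in d["at"]],round(d["confidence"],2)) for d in tip_of(c,n)],[([round(float(v)) for v in d["at"]],round(d["confidence"],2)) for d in look_for(c,n)])
print(read_time_s())
E
```

```text
pics
scene [[517.03619762   0.         324.17237588]
 [  0.         517.03619762 243.07123609]
 [  0.           0.           1.        ]] [[-0.13320819  0.99098527 -0.01427505  0.09839655]
 [ 0.83230044  0.10403468 -0.54447476 -0.42974007]
 [-0.53808136 -0.08440963 -0.83865575  1.21251342]
 [ 0.          0.          0.          1.        ]]
stopper_green [([323, 204], 0.88), ([330, 243], 0.83), ([335, 338], 0.75)] [([327, 240], 0.98), ([326, 203], 0.61), ([334, 338], 0.6)]
jar_green [([328, 279], 0.89)] [([330, 276], 0.79)]
rest [([470, 286], 0.86), ([434, 219], 0.78)] [([440, 208], 0.69), ([474, 277], 0.68)]
stopper_amber [([219, 229], 0.97)] [([214, 228], 0.98)]
top [[529.40613337   0.         326.92494089]
 [  0.         529.40613337 228.51443732]
 [  0.           0.           1.        ]] [[ 0.01844313 -0.9997263  -0.01439355 -0.01401153]
 [-0.98962515 -0.01620144 -0.14275703  0.57952963]
 [ 0.14248476  0.0168771  -0.9896531   0.76110311]
 [ 0.          0.          0.          1.        ]]
stopper_green [([345, 303], 0.97), ([320, 141], 0.93), ([328, 215], 0.69)] [([318, 140], 0.87), ([347, 303], 0.77), ([329, 214], 0.59), ([164, 224], 0.55)]
jar_green [([332, 227], 0.7)] [([330, 237], 0.7)]
rest [([218, 316], 0.82), ([181, 230], 0.65)] [([167, 225], 0.96), ([200, 315], 0.85)]
stopper_amber [([462, 218], 0.55), ([333, 228], 0.35)] [([464, 220], 0.83)]
0.9
```

View pics/scene0.png

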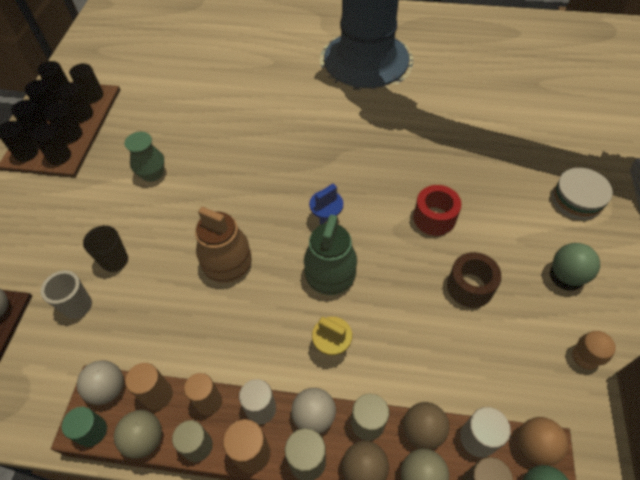

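View pics/top0.png

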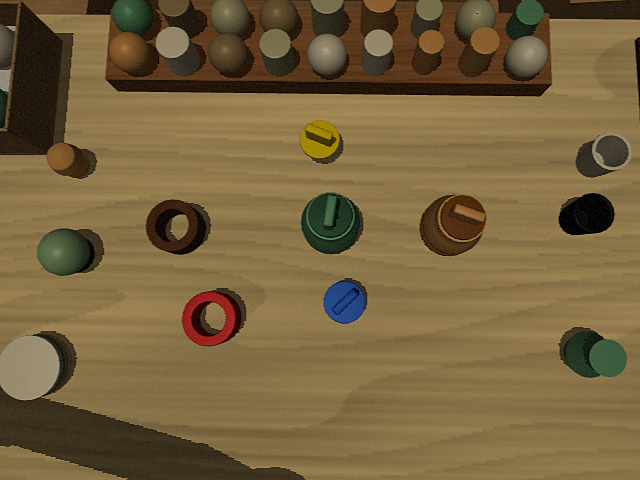

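The scene picture shows three green-shaped stopper candidates: blue at (326,203), green in its jar at (330,240), and yellow at (333,337). Rests: red (437,210) and dark wood (474,280). In the top picture they are blue (345,302), green (331,212), yellow (320,140), red rest (211,318) and dark rest (175,227). The ones meant are the green fin in the green jar and the dark wooden ring. I'll confirm both in one enlarged crop.

```bash
python3 - <<'E'
import cv2,numpy as np
t=cv2.imread("pics/top0.png");s=cv2.imread("pics/scene0.png")
f=lambda im,x,y:cv2.convertScaleAbs(cv2.resize(im[y:y+75,x:x+100],None,fx=4,fy=4,interpolation=cv2.INTER_CUBIC),alpha=1.8)
cv2.imwrite("pics/crop1.png",np.vstack([np.hstack([f(t,280,180),f(t,125,190)]),np.hstack([f(s,280,210),f(s,425,240)])]))
E
```

```text
(no output)
```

View pics/crop1.png

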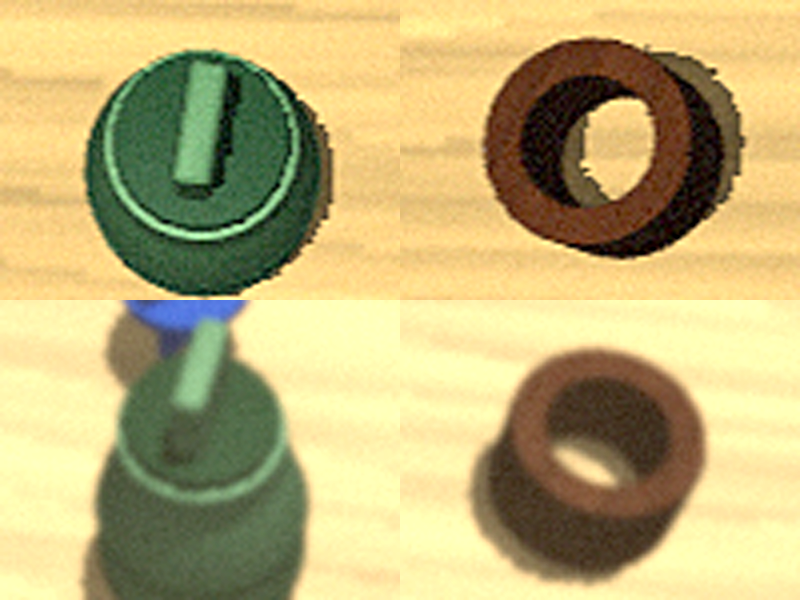

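Confirmed: the left crops show the green fin in the green jar, with the fin top's centre at top (330.5,210.5) and scene (330,226). The right crops show the dark wooden ring, with its rim centre at top (172,225) and scene (477,273). Next I compute positions.

```bash
cat > h.py <<'E'
from bench import *
import numpy as np
from scipy.spatial.transform import Rotation as R
def bp(cam,uv,z):
    p=camera_params(cam);T=np.array(p["camera_from_world"]);Rm=T[:3,:3];c=-Rm.T@T[:3,3]
    d=Rm.T@np.linalg.solve(np.array(p["K"]),[*uv,1]); return c+d*(z-c[2])/d[2]
def down(a): # tool down, tool y (closing line) at world angle a
    y=np.array([np.cos(a),np.sin(a),0]);z=np.array([0,0,-1]);return R.from_matrix(np.c_[np.cross(y,z),y,z]).as_quat()
E
python3 - <<'E'
from h import *
np.set_printoptions(precision=4,suppress=True)
q=lambda x,y:(280+x/4,180+y/4)
s=lambda x,y:(280+x/4,210+(y-300)/4)
for nm,f,cs in(("top",q,[(191,62),(228,66),(213,183),(177,178)]),("scene",s,[(203,322),(228,322),(198,410),(172,405)])):
    P=np.array([bp(nm,f(*c),.154)[:2] for c in cs]);a=(P[0]+P[1]-P[2]-P[3])/2
    print(nm,"fin",P.mean(0),np.linalg.norm(a),np.linalg.norm(P[0]-P[1]),np.degrees(np.arctan2(a[1],a[0])))
print("jar rim",bp("top",q(202,145),.11),np.linalg.norm(bp("top",q(105,145),.11)-bp("top",q(299,145),.11)))
print("rest",bp("top",(172,225.3),.052),bp("scene",(477,273.3),.052), np.linalg.norm(bp("top",(146.25,225),.052)-bp("top",(198,225),.052)))
print(read_qpos(),R.from_quat(read_tcp_rot()).as_matrix())
E
```

```text
top fin [ 0.5874 -0.0102] 0.038946854013623786 0.01221726321032832 -5.989689520241436
scene fin [ 0.5878 -0.0092] 0.04024771914205314 0.009406045668669389 170.95501918713046
jar rim [ 0.5871 -0.0097  0.11  ] 0.067402559595208
rest [0.5792 0.2289 0.052 ] [0.5805 0.2292 0.052 ] 0.07816065028502471
[-1.3048  0.3829  0.0439  1.5979 -0.0179  1.1612 -0.0499] [[-0.9346  0.3557  0.    ]
 [ 0.3557  0.9346  0.    ]
 [ 0.      0.     -1.    ]]
```

```bash
python3 - <<'E'
from h import *
np.set_printoptions(precision=3,suppress=True)
J=np.array([.5873,-.0098])
best=None
for a in(82.5,-97.5):
    q=inverse_kinematics([*J,.20],down(np.radians(a))); print(a,q)
    if q is not None and (best is None or abs(q[6])<abs(best[1][6])): best=(a,q)
a=best[0]; o=down(np.radians(a))
move_gripper(.05,60)
move_ptp([*J,.22],o); movel([*J,.142],o,.12)
print(read_eef_pos(),read_ft_force())
move_gripper(.0,60)
print(a,read_finger_gap(),read_grasp_force(),read_ft_force(),read_ft_torque(),read_qpos(),read_time_s())
E
```

```text
82.5 [-0.564  0.36   0.619  1.824 -0.241  1.032  1.59 ]
-97.5 [-0.796  0.451  0.934  1.834 -0.412  1.066 -1.406]
[ 0.588 -0.01   0.143] [0.843 0.114 0.682]
-97.5 0.012219259429470851 59.89863932132721 [0.978 0.283 3.444] [-0.017  0.028 -0.01 ] [-0.732  0.518  0.858  1.872 -0.473  0.966 -1.364] 5.0917
```

```bash
python3 - <<'E'
from h import *
np.set_printoptions(precision=3,suppress=True)
q=np.array(read_qpos());M0=R.from_quat(read_tcp_rot())
for k in range(3):
    q[6]+=np.radians(15.3); move_j(q)
    print(read_eef_pos(),read_ft_force(),read_ft_torque(),read_finger_gap())
pause(.2)
M=R.from_quat(read_tcp_rot());print("turn",np.degrees((M*M0.inv()).as_rotvec()),read_time_s())
p=np.array(read_eef_pos())
for dz in(.005,.03,.07):
    movel(p+[0,0,dz],None,.05); print(dz,read_ft_force(),read_ft_torque(),read_finger_gap())
import cv2
cv2.imwrite("pics/s1.png",read_camera("scene")[150:350,200:500,::-1].repeat(2,0).repeat(2,1))
print(read_time_s(),read_eef_pos())
E
```

```text
[ 0.588 -0.01   0.143] [-0.215  0.359  0.886] [-0.003  0.022  0.011] 0.012019339448400498
[ 0.588 -0.01   0.143] [0.079 0.359 1.653] [0.076 0.122 0.004] 0.012027029490250018
[ 0.588 -0.009  0.143] [-1.013  1.317  1.087] [0.19  0.166 0.013] 0.01188008762337292
turn [-0.051 -0.004 45.786] 6.3833
0.005 [-0.293 -0.191 -1.647] [ 0.032  0.123 -0.017] 0.01234391951042452
0.03 [ 0.358 -0.889 -0.86 ] [-0.02  -0.004 -0.015] 0.01216149483174186
0.07 [ 0.378 -0.64  -1.321] [ 0.02  -0.034  0.018] 0.012306695895918986
8.2833 [ 0.588 -0.009  0.213]
```

View pics/s1.png

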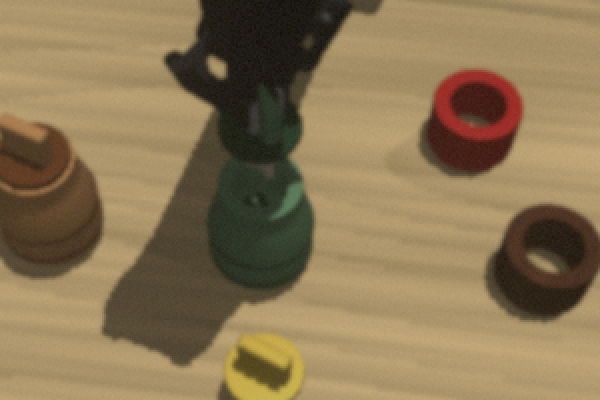

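The picture shows the stopper out of the jar and upright in the gripper, with its flange at crop (260,130). The amber stopper is in place, and the dark rest is at crop (548,245). Next I carry it over and check it above the rest.

```bash
python3 - <<'E'
from h import *
import cv2
np.set_printoptions(precision=3,suppress=True)
movel([.5798,.229,.213],None,.12); movel([.5798,.229,.145],None,.1); pause(.3)
a=read_camera("scene")[205:315,400:550,::-1];b=read_camera("top")[175:285,100:250,::-1]
cv2.imwrite("pics/s2.png",cv2.convertScaleAbs(cv2.resize(np.hstack([a,b]),(800,293),interpolation=cv2.INTER_CUBIC),alpha=1.6))
print(read_eef_pos(),read_ft_force(),read_finger_gap(),read_qpos(),read_time_s())
E
```

```text
[0.58  0.229 0.145] [ 0.031  0.506 -1.844] 0.012149682057490188 [-1.064  0.568  0.814  1.782 -0.483  1.    -0.96 ] 11.6583
```

View pics/s2.png

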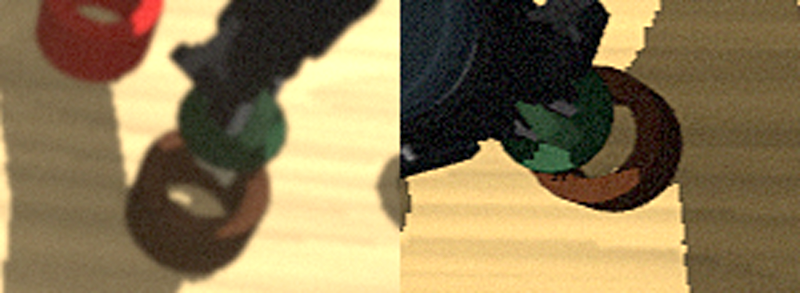

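The picture shows the flange over the rest, centred at about scene (487,254) and top (159,219). I check that against the TCP, then lower it.

```bash
python3 - <<'E'
from h import *
np.set_printoptions(precision=4,suppress=True)
f=bp("scene",(487.4,253.7),.12),bp("top",(158.9,219.2),.12);print(f)
if max(np.linalg.norm(x[:2]-[.5798,.229]) for x in f)>.007: raise SystemExit
for z in list(np.arange(.135,.089,-.01))+list(np.arange(.089,.081,-.001)):
    movel([.5798,.229,z],None,.04); F=np.array(read_ft_force()); print(round(z,4),F)
    if F[2]>5 or np.hypot(*F[:2])>6: break
print(read_eef_pos(),read_finger_gap(),read_time_s())
E
```

```text
(array([0.5854, 0.2288, 0.12  ]), array([0.5775, 0.2262, 0.12  ]))
0.135 [ 0.685   0.7828 -1.539 ]
0.125 [ 0.6749 -0.2113 -2.9309]
0.115 [ 0.1085 -0.1456 -0.7423]
0.105 [ 0.8652 -0.1715 -1.9573]
0.095 [ 0.2579 -0.1444 -1.8219]
0.089 [ 0.151  -0.5608 -1.8605]
0.088 [-0.2139 -0.5332 -1.26  ]
0.087 [-0.7604 -0.4869 -2.3988]
0.086 [-0.0923 -0.6911 -1.7872]
0.085 [-0.2086 -0.0229 -1.6342]
0.084 [-2.277  -0.3065  5.715 ]
[0.5799 0.229  0.085 ] 0.012317951165831483 15.2083
```

Contact came at the expected height (TCP at 0.0845). I release, retreat and look.

```bash
python3 - <<'E'
from h import *
import cv2
np.set_printoptions(precision=4,suppress=True)
move_gripper(.03); pause(.3); move_gripper(.05); print(read_ft_force())
movel([.5798,.229,.2],None,.12); move_ptp([.42,.45,.28],read_tcp_rot()); pause(.3)
a=read_camera("scene")[195:305,400:550,::-1];b=read_camera("top")[175:285,100:250,::-1]
cv2.imwrite("pics/s3.png",cv2.convertScaleAbs(cv2.resize(np.hstack([a,b]),(800,293),interpolation=cv2.INTER_CUBIC),alpha=1.6))
print(read_time_s())
E
```

```text
[-0.2135  0.5914 -0.202 ]
18.775
```

View pics/s3.png

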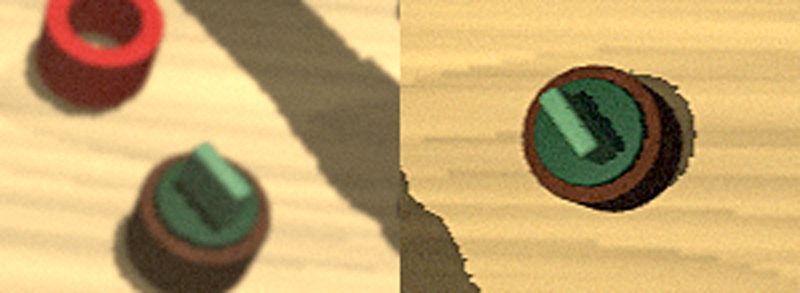

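The stopper sits flat and centred in the dark rest with its fin up, at scene crop (205,205) and top crop (588,130). The gripper is clear of it.

```bash
python3 -c "
from bench import *
print(sign_off())"
```

```text
the job is handed in; nothing more can be done
None
```

I twisted the green stopper about 46° to free it, pulled it straight out and stood it fin up with its flange flat on the dark wooden rest, then let go; the amber jar was not touched, and I handed the job in at about 19 s.

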